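# Load the finished clock movements and push their tray up the inspection ramp

### The job

Open the vise jaw wide, lift the clamped clock movement out, and lay it and every other rectangular clock movement from the mat in the tray at the foot of the inspection ramp, each down on the tray floor, none on top of another. Only then push the loaded tray up the ramp and leave it resting against the top stop with all its movements in it. Finally shut the empty vise again; leave the round drum movement and the pocket watch alone.

Things in the scene. Friction and masses are not known exactly. Their poses are not given: they have to be found in the camera images.
- mov_v_center (a point): clock movement with brass plates, a block 60 x 40 x 34 mm (x, y, z), 110 g give or take; this point is its centre, half-way up. x along its length, y across, z up as it lies. Can be gripped from above by its long sides, 40 mm apart. Starts in the vise, on its bed, length along the vise; the shut jaw's lip overhangs its top edge by about 7 mm
- mov_1_center (a point): clock movement with brass plates, a block 60 x 40 x 34 mm (x, y, z), 110 g give or take; this point is its centre, half-way up. x along its length, y across, z up as it lies. Can be gripped from above by its long sides, 40 mm apart. Starts on the cream mat; two or three of these are present
- mov_2_center (a point): clock movement with brass plates, a block 60 x 40 x 34 mm (x, y, z), 110 g give or take; this point is its centre, half-way up. x along its length, y across, z up as it lies. Can be gripped from above by its long sides, 40 mm apart. Starts on the cream mat; two or three of these are present
- mov_3_center (a point): clock movement with brass plates, a block 60 x 40 x 34 mm (x, y, z), 110 g give or take; this point is its centre, half-way up. x along its length, y across, z up as it lies. Can be gripped from above by its long sides, 40 mm apart. Starts on the cream mat; two or three of these are present
- tray: loose low aluminium tray with black liner, outside 160 (x) x 176 (y) x 21 mm high, 300 g; floor 5 mm, end walls 7, side walls 6 mm thick, inside 146 x 164 mm: room for four movements two by two, lengths along the tray's x. Origin: centre of its underside; x to its front, up the ramp; z up. It starts on the level foot of the ramp
- tray_nose (a point): middle of the tray's front (+x) end face, 10 mm above the tray's underside, 80 mm ahead of the tray's origin. Axes as the tray's.
- ramp: fixed plywood inspection ramp, at the robot's left. Origin on the bench under the middle of its level foot; x points (level) up the ramp, away from the robot, z up. Level foot: deck 8 mm above the bench, x = -110 to +85 mm, open at the near end; then it rises at 0.12 rad for 157 mm to the top stop. Side rails 14 mm high above the deck, 10 mm thick, stand 93 mm either side of the middle
- ramp_stop (a point): middle of the near face of the aluminium top stop (24 mm high, 186 mm wide) of the ramp, 10 mm above the slope; the tray's nose point meets it when the tray is fully up. Axes as the ramp's (level). The tray's rear end is then at the lower end of the slope, so a pusher behind it stays over the level foot. The rails guide the tray with 5 mm of play each side
- vise_bed (a point): fixed small bench vise at the robot's right, base 225 x 70 x 20 mm high. This point: top of the bed, 20 mm above the bench, midway where the movement is clamped. x runs from the sliding jaw to the fixed jaw (away from the robot), z up. The fixed jaw (no lip, 28 mm above the bed) starts 31 mm ahead. The jaws hold the movement's short ends; its long sides are free
- jaw_tab (a point): upright dark steel tab on the near end of the sliding jaw: 14 mm thick along the vise's x, 40 mm wide, standing 34 mm above the jaw carriage, 46 to 80 mm above the bench; this point is in it, 66 mm above the bench. Pull it towards the vise's -x to open, push to +x to shut. 47 mm free between it and the lip's riser. Axes as the vise's
- jaw (a joint): slide of the vise jaw in m: 0 shut, grows to 0.045 fully open (the jaw moves towards the vise's -x). It takes about 3 to 5 N and stays where it is left.
- drum: round steel drum movement, 50 mm across, 20 mm high, lying among the clock movements; not part of the job, leave it alone. Origin: centre of its underside
- watch: round brass pocket watch with a white dial, 50 mm across, 12 mm thick, lying near the robot; not part of the job, leave it alone. Origin: centre of its underside
There are look-alikes about, which are no part of the job. What is shaped like the part that bears mov_2_center but black is not meant. There is more than one size of the tray; the one meant has the size given above.

How it is judged (in metres and radians):
On the way, in this order (a step that is already met when the one before it is completed fails the run):
1. the vise jaw is opened wide (by more than 30 mm) (value of joint jaw above 0.03 m), for 0.2 s.
2. all movements lie on the tray's floor while the tray is still at the ramp's foot (x of mov_v_center in the frame of tray between -0.06 and 0.06 m and y of mov_v_center in the frame of tray between -0.075 and 0.075 m and z of mov_v_center in the frame of tray between 0.012 and 0.031 m and x of mov_1_center in the frame of tray between -0.06 and 0.06 m and y of mov_1_center in the frame of tray between -0.075 and 0.075 m and z of mov_1_center in the frame of tray between 0.012 and 0.031 m and x of mov_2_center in the frame of tray between -0.06 and 0.06 m and y of mov_2_center in the frame of tray between -0.075 and 0.075 m and z of mov_2_center in the frame of tray between 0.012 and 0.031 m and x of mov_3_center in the frame of tray between -0.06 and 0.06 m and y of mov_3_center in the frame of tray between -0.075 and 0.075 m and z of mov_3_center in the frame of tray between 0.012 and 0.031 m and x of tray_nose in the frame of ramp_stop below -0.12 m), for 0.2 s.
3. the loaded tray has been pushed up against the top stop (x of tray_nose in the frame of ramp_stop above -0.008 m and z of tray_nose in the frame of ramp_stop between -0.008 and 0.008 m and angle between the x axis of tray and the x axis of ramp, either way round below 0.2 rad), for 0.2 s.
At the end, for the whole second after the job is handed in: The tray rests on the slope between the rails, its front within 8 mm of the top stop; every movement present lies on its floor (centre under 31 mm above the tray's underside, within 60 mm lengthwise and 75 mm across of its middle); the vise jaw is shut to within 8 mm; all is at rest (all of step 3 and x of mov_v_center in the frame of tray between -0.06 and 0.06 m and y of mov_v_center in the frame of tray between -0.075 and 0.075 m and z of mov_v_center in the frame of tray between 0.012 and 0.031 m and x of mov_1_center in the frame of tray between -0.06 and 0.06 m and y of mov_1_center in the frame of tray between -0.075 and 0.075 m and z of mov_1_center in the frame of tray between 0.012 and 0.031 m and x of mov_2_center in the frame of tray between -0.06 and 0.06 m and y of mov_2_center in the frame of tray between -0.075 and 0.075 m and z of mov_2_center in the frame of tray between 0.012 and 0.031 m and x of mov_3_center in the frame of tray between -0.06 and 0.06 m and y of mov_3_center in the frame of tray between -0.075 and 0.075 m and z of mov_3_center in the frame of tray between 0.012 and 0.031 m and linear speed of tray below 0.02 m/s and value of joint jaw below 0.008 m); the robot touches nothing.
It fails at once if the round drum movement is shifted by more than 50 mm (distance of drum from where it was at the start of the episode above 0.05 m).
It fails at once if the pocket watch is shifted by more than 50 mm (distance of watch from where it was at the start of the episode above 0.05 m).
Of mov_1, mov_2, mov_3 only 2 to 3 are there at a start; the rules pass over those that are not, and their reading is None.
At some moment in a run one of mov_1, mov_2, mov_3 may be knocked a few centimetres aside while the robot is not near it.
Once in a run the grip may slacken for a moment while it holds something.
It also fails if it takes over 210 s, if anything falls off the work surface, if the arm or the gripper's body presses on something with over 40 N, if the wrist force passes 120 N, or if a joint passes its speed limit or range.

### The arm

A 6-joint arm with a two-finger parallel gripper is mounted at the origin on the work surface. World frame = base frame: x ahead of the robot, y to its left, z up, the work surface at z = 0. Lengths are in mm, angles in rad, forces in N, time in s.
With the tool pointing down it reaches from about 325 to 1000 mm from the base axis. Payload 5.1 kg.
Tool frame: the origin (TCP) lies between the finger pads; the fingertips stand 22 mm ahead of it and the grasp point (between the pads) lies 3 mm ahead of it; z points along the fingers, y is the line along which they close (so a half turn about z gives the same grasp; the last joint's range is limited). The gripper opens to 85 mm and grips with 20 to 120 N. Pads are 22 mm wide; open, the fingers measure 114 mm over their backs; the gripper's body (76 mm by 85 mm) begins 54 mm behind the grasp point. The pads swing forward as they close: fully open they stand 13 mm farther back than shut.
Start: joints at [1.075, 0.124, 1.65, -0, 1.367, -0.083], TCP at [260.783, 595.38, 253.322] pointing down, gripper open.
Joint ranges: [-2.61, 2.61], [-1.02, 2.33], [0.03, 2.71], [-1.35, 4.49], [0.32, 2.68], [-2.91, 2.91]. Speed limits (rad/s): [2.57, 2.57, 3.14, 3.14, 3.14, 3.14].

### API

Orientations are given as a rotation vector (axis times angle).
In Python, from cell import robot, fingers, kinematics, optics, sign_off, sensors gives the robot as it stands. The module is installed in compiled form; this text tells all that it offers. Calls block until the motion is done:
- robot.move_to(position, orientation): joint-space move of the TCP to a pose.
- robot.move_linear(position, frame=None, vel=150, threshold=None): straight line of the TCP; frame=None keeps the orientation; vel is the mean speed in mm/s. With threshold (N) it stops when the force on the tool has changed by that much, and returns True; else False.
- robot.move_joints(angles): joint-space move.
- fingers.grip(opening, newtons=None): finger opening in mm; newtons is the grip in N (None keeps the last); returns when the fingers have stopped.
- robot.dwell(seconds).
- kinematics.inverse_kinematics(position, orientation): joint angles nearest the present ones, or None.
- optics.snapshot(name): name is "side" or "top" or "wrist"; returns the picture (400x640x3 uint8, blue, green, red); there is no depth.
- optics.camera_model(name): a dict with "vfov" (degrees; the focal length in pixels is half the picture's height over the tangent of half this angle, whatever the lens; pixels are square), "cx", "cy" (the principal point, pixels), "k1" (the pictures are not rectified: a ray, as slopes to the right and down, at radius r is drawn at 1 + k1 r^2 times it, then the intrinsics apply), "view" (4x4, takes a point from world to camera coordinates); the wrist camera has in their place "mount" (4x4, takes a point from camera to tool coordinates, whose origin is the TCP and whose axes are the flange's). Camera axes: x right, y up, looking along -z (the intrinsics and any distortion apply to the point x, -y, -z); pixel columns grow to the right and rows downward; lengths in mm; the calibration is good to about 2 mm. A picture is of the moment at which its call begins: read the wrist's pose just before it. camera_model takes no time and is no camera call.
A pose or a line that the arm cannot do raises robot.Unreachable and nothing moves.
- sign_off(): hands the job in; it is judged then, once.
Readings, each from a call of its own:
- sensors.read_clock(): time.
- sensors.read_joint_positions(): joint angles.
- sensors.read_joint_velocities(): joint speeds.
- sensors.read_effort(): joint torques, N m.
- sensors.read_tool_pos(): TCP position.
- sensors.read_tool_rot(): TCP orientation.
- sensors.read_force(): force on the tool from outside, world axes, zero at the start.
- sensors.read_torque(): the same for the moment, N m.
- sensors.read_gripper_width(): finger opening in mm.
- sensors.read_finger_force(): force on a finger pad.
Only numpy, scipy, OpenCV 4.12 (cv2) and the standard library are available. Lean on these libraries where they do the work, as an engineer would, in place of code of your own. Each camera call takes 0.05 s, during which the arm holds its last target. There are 200 camera calls.

## Working session

There is one attempt and no reset: what is moved stays moved. The work goes in short steps, each a Python script; the robot and the scene stay as the last script left them, time stands still between calls to the robot, and variables do not carry over. Pictures are saved under pics/ and viewed, at most 14 in all, crops included, and the job is handed in when it is done.

```bash
mkdir -p pics; ls; cat > h.py <<'E'
import numpy as np, cv2
from scipy.spatial.transform import Rotation as R
from cell import robot, fingers, kinematics, optics, sign_off, sensors
def model(n):
    m=optics.camera_model(n); f=200/np.tan(np.radians(m['vfov'])/2)
    if 'view' in m: T=np.linalg.inv(np.array(m['view']))
    else:
        T=np.eye(4); T[:3,:3]=R.from_rotvec(sensors.read_tool_rot()).as_matrix(); T[:3,3]=sensors.read_tool_pos()
        T=T@np.array(m['mount'])
    return dict(f=f,cx=m['cx'],cy=m['cy'],k1=m['k1'],T=T)
def snap(n,name=None):
    m=model(n); im=optics.snapshot(n)
    if name: cv2.imwrite(f'pics/{name}.png',im)
    return im,m
def ray(m,px):
    px=np.atleast_2d(np.array(px,float)); K=np.array([[m['f'],0,m['cx']],[0,m['f'],m['cy']],[0,0,1.]])
    u=cv2.undistortPoints(px[:,None],K,np.array([m['k1'],0,0,0.]),None,None,None,(3,50,1e-10))[:,0] if 0 else cv2.undistortPoints(px[:,None],K,np.array([m['k1'],0,0,0.]))[:,0]
    d=np.c_[u[:,0],-u[:,1],-np.ones(len(u))]@m['T'][:3,:3].T
    return m['T'][:3,3],d
def plane(m,px,z):
    o,d=ray(m,px); return (o+d*((z-o[2])/d[:,2:3]))
def proj(m,P):
    P=np.atleast_2d(np.array(P,float)); c=(P-m['T'][:3,3])@m['T'][:3,:3]
    x,y=c[:,0]/-c[:,2],-c[:,1]/-c[:,2]; s=1+m['k1']*(x*x+y*y)
    return np.c_[m['cx']+m['f']*x*s,m['cy']+m['f']*y*s]
def down(yaw):  # tool z down, tool y axis at angle yaw in world
    y=np.array([np.cos(yaw),np.sin(yaw),0]); z=np.array([0,0,-1.]); x=np.cross(y,z)
    return R.from_matrix(np.c_[x,y,z]).as_rotvec()
E
python3 - <<'E'
from h import *
for n in('top','side'):
    im,m=snap(n,n+'0'); print(n,m['T'].round(3).tolist(),m['f'],m['k1'])
print(optics.camera_model('wrist')); print(sensors.read_tool_rot(),sensors.read_clock())
E
```

```text
pics
top [[0.009, 0.999, -0.048, 384.345], [-1.0, 0.009, 0.002, 26.16], [0.002, 0.048, 0.999, 1071.524], [0.0, 0.0, 0.0, 1.0]] 370.0443386269145 -0.08181959203830556
side [[0.923, 0.229, -0.309, 100.341], [-0.384, 0.57, -0.726, -802.567], [0.009, 0.789, 0.614, 764.847], [0.0, 0.0, 0.0, 1.0]] 456.04386019740576 0.03649518980452381
{'vfov': 61.70912557094166, 'cx': 316.1959011148329, 'cy': 193.4905217570726, 'k1': 0.0040441294066312534, 'mount': array([[ 4.54750519e-04,  9.63856279e-01,  2.66422346e-01,
         6.73569245e+01],
       [ 9.99999829e-01, -3.40127236e-04, -4.76373965e-04,
         3.66704352e-01],
       [-3.68538542e-04,  2.66422517e-01, -9.63856269e-01,
        -1.20275122e+02],
       [ 0.00000000e+00,  0.00000000e+00,  0.00000000e+00,
         1.00000000e+00]])}
[-6.43629969e-01 -3.07440593e+00  2.81903093e-03] 0.1
```

View pics/top0.png

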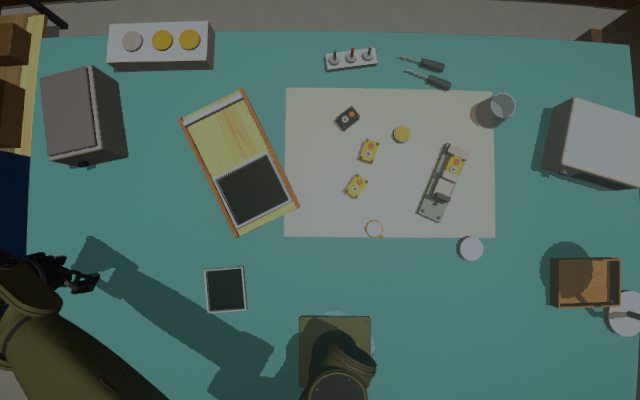

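View pics/side0.png

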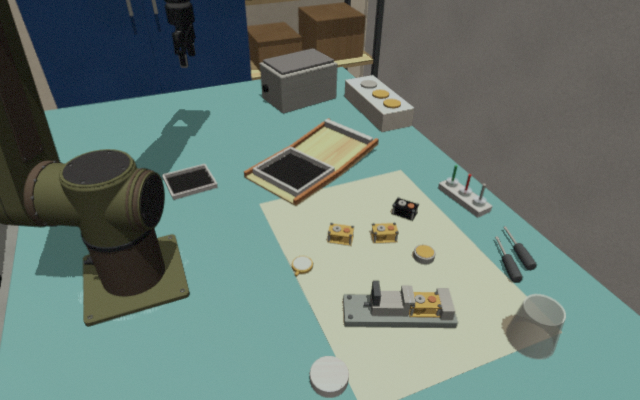

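Top view: two gold movements on the mat at (370,151) and (357,186), one in the vise at (455,165). The look-alikes are the black block (347,118), the drum (401,134), the watch (374,229) and the small tray (225,289). The big tray on the ramp foot is at (252,190). So three movements are to be moved, and I'll check them with close wrist views.

```bash
python3 - <<'E'
from h import *
im,m=snap('top')
for n,p,z in [('m1',(370,151),34),('m2',(357,186),34),('mv',(455,165),54),('drum',(401,134),20),('watch',(374,229),12),('black',(347,118),34),('tray',(252,190),13),('cup',(502,105),60),('visenear',(432,219),20),('visefar',(463,148),46),('rampnear',(238,237),8),('rampstop',(213,98),40)]:
    print(n,plane(m,[p],z)[0].round(0))
robot.move_to([520,-90,300],down(-np.pi/2))
im,m=snap('wrist','w1'); np.savez('w1.npz',**m)
print(sensors.read_tool_pos(),sensors.read_clock())
E
```

```text
m1 [574. -96.  34.]
m2 [474. -60.  34.]
mv [ 534. -333.   54.]
drum [ 627. -188.   20.]
watch [ 353. -111.   12.]
black [668. -31.  34.]
tray [462. 240.  13.]
cup [ 708. -471.   60.]
visenear [ 383. -277.   20.]
visefar [ 584. -360.   46.]
rampnear [326. 279.   8.]
rampstop [724. 354.  40.]
[520.14693394 -89.36804963 299.9217439 ] 2.8
```

View pics/w1.png

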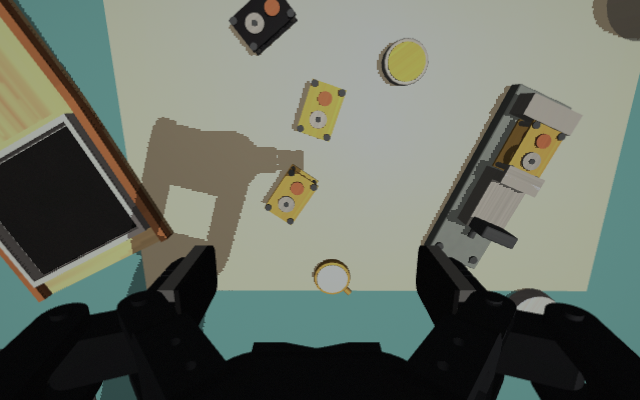

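Wrist view: gold movements at (320,110) and (290,193), the vise movement at (533,152), the black look-alike at (262,20), the drum at (405,62), the watch at (332,277). The vise tab is at (493,234). Now views from straight above the vise movement, both mat movements and the tray.

```bash
cat >> h.py <<'E'
def over(x,y,h,yaw,name=None,n='wrist'):
    o=down(yaw); t=R.from_rotvec(o).as_matrix()[:,0]
    robot.move_to([x-67.4*t[0],y-67.4*t[1],h],o); robot.dwell(.2)
    return snap('wrist',name)
def gold(im,m,z,near,rad=60):
    hsv=cv2.cvtColor(im,cv2.COLOR_BGR2HSV); k=cv2.inRange(hsv,(15,110,60),(40,255,255))
    k=cv2.morphologyEx(k,cv2.MORPH_CLOSE,np.ones((13,13)))
    out=[]
    for c in cv2.findContours(k,cv2.RETR_EXTERNAL,cv2.CHAIN_APPROX_NONE)[0]:
        if cv2.contourArea(c)<300: continue
        P=plane(m,c[:,0],z)[:,:2]
        if np.linalg.norm(P.mean(0)-near)>rad: continue
        (c0,s,a)=cv2.minAreaRect(P.astype(np.float32)); a=np.radians(a)
        if s[0]<s[1]: a+=np.pi/2; s=s[::-1]
        out.append((np.round(c0,1).tolist(),np.round(s,1).tolist(),round((a+np.pi/2)%np.pi-np.pi/2,3)))
    return out
E
python3 - <<'E'
from h import *
im,m=over(520,-325,280,-np.pi/2-.4,'vise'); np.savez('vise.npz',**m); print(gold(im,m,54,(534,-333)))
im,m=over(574,-96,240,-np.pi/2,'m1'); print(gold(im,m,34,(574,-96)))
im,m=over(474,-60,240,-np.pi/2,'m2'); print(gold(im,m,34,(474,-60)))
im,m=over(480,240,300,-np.pi/2+.45,'tray'); np.savez('tray.npz',**m)
print(sensors.read_clock())
a=np.hstack([cv2.resize(cv2.imread('pics/vise.png')[0:300,220:500],None,fx=1.4,fy=1.4,interpolation=2)
 ,np.zeros((420,1,3),np.uint8),cv2.resize(cv2.imread('pics/m1.png')[20:220,220:420],(400,400))[:400]
 if 0 else np.zeros((420,1,3),np.uint8)])
cv2.imwrite('pics/visec.png',cv2.resize(cv2.imread('pics/vise.png')[0:280,180:500],None,fx=2,fy=2,interpolation=2))
E
```

```text
[([536.5, -332.1], [52.3, 39.5], np.float64(-0.397))]
[([577.5, -93.5], [58.7, 38.4], np.float64(-0.323))]
[([475.7, -57.6], [58.8, 38.8], np.float64(-0.594))]
7.1167
```

View pics/visec.png

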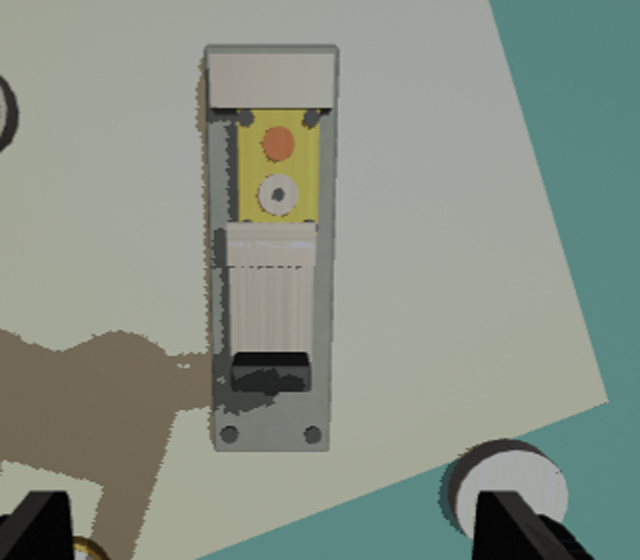

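View pics/tray.png

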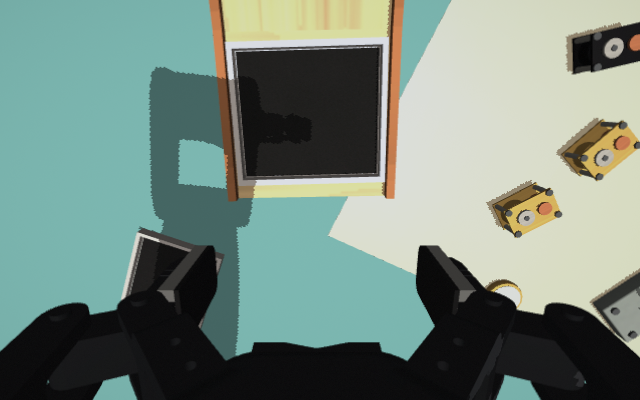

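The crop shows the tab's top face at (271,377), the gold top from row 109 to 222, centred on column 278, and the lip below it. The tray picture shows the tray's rim corners at (225,43), (388,38), (383,180), (242,185), with empty black liner, and the rails' near ends at (236,200) and (390,197). Their sizes follow next.

```bash
python3 - <<'E'
from h import *
v=dict(np.load('vise.npz')); t=dict(np.load('tray.npz'))
c=lambda *p:[(180+a/2,b/2) for a,b in p]
T=plane(v,c((232,364),(310,364),(310,391),(232,391)),80); print('tab',T.round(1).tolist(),T.mean(0).round(1), np.linalg.norm(T[1]-T[0]),np.linalg.norm(T[2]-T[1]))
C=np.array([536.5,-332.1])-3.8*np.array([np.cos(.397),-np.sin(.397)])
d=T.mean(0)[:2]-C; u=np.array([np.cos(.397),-np.sin(.397)]); print('C',C,'tab rel along',d@u,'across',d@[-u[1],u[0]])
Q=plane(t,[(225,43),(388,38),(383,180),(242,185)],29)[:,:2]; print(Q.round(1),[np.linalg.norm(Q[i]-Q[i-1]).round(1) for i in range(4)],Q.mean(0))
# tray rim mask: dark liner contour
im=cv2.imread('pics/tray.png'); k=cv2.inRange(im,(0,0,0),(70,70,70)); k[:, :200]=0;k[:,400:]=0;k[200:]=0
cs=max(cv2.findContours(k,0,1)[0],key=cv2.contourArea); P=plane(t,cs[:,0],13)[:,:2]; print('liner',cv2.minAreaRect(P.astype(np.float32)))
g=cv2.inRange(cv2.cvtColor(im,cv2.COLOR_BGR2HSV),(3,120,80),(14,255,255)); 
for c in cv2.findContours(g,0,1)[0]:
    if cv2.contourArea(c)>300:
        P=plane(t,c[:,0],22)[:,:2]; print('rail',cv2.boundingRect(c),cv2.minAreaRect(P.astype(np.float32)))
print(plane(t,[(236,200),(390,197)],22))
E
```

```text
tab [[458.1, -275.2, 80.0], [443.3, -310.6, 80.0], [430.5, -305.5, 80.0], [445.5, -269.7, 80.0]] [ 444.3 -290.3   80. ] 38.36872940370453 13.795504682180084
C [ 532.99554461 -330.63071704] tab rel along -97.39446839572688 across 2.945705064415582
[[492.2 353.6]
 [572.6 197.9]
 [433.1 127.5]
 [354.2 277.3]] [np.float64(157.7), np.float64(175.3), np.float64(156.3), np.float64(169.3)] [463.01846957 239.07336406]
liner ((460.1545104980469, 240.47705078125), (147.50616455078125, 166.05369567871094), 27.31206703186035)
rail (386, 0, 18, 198) ((513.9121704101562, 156.9859619140625), (217.82028198242188, 10.8406982421875), 26.447223663330078)
rail (210, 0, 26, 201) ((427.9456481933594, 331.30157470703125), (221.6611328125, 10.574642181396484), 26.8592586517334)
[[330.97621949 277.41061329  22.        ]
 [417.0405283  107.3045915   22.        ]]
```

```bash
python3 - <<'E'
from h import *
u=np.array([np.cos(.397),-np.sin(.397)]); o=down(-.397); p=np.array([444.3,-290.3])
fingers.grip(44,30)
robot.move_to([*p,150],o)
print(robot.move_linear([*p,76],vel=80,threshold=10),sensors.read_tool_pos())
fingers.grip(0,40); print('w',sensors.read_gripper_width(),sensors.read_force())
print(robot.move_linear([*(p-43*u),76],vel=30,threshold=25),sensors.read_tool_pos(),sensors.read_force(),sensors.read_gripper_width())
fingers.grip(44,30); robot.dwell(.2)
q=np.array(sensors.read_tool_pos()); robot.move_linear([q[0],q[1],150])
im,m=over(530,-330,260,-np.pi/2-.4,'vise2'); print(gold(im,m,54,(534,-333)),sensors.read_clock())
cv2.imwrite('pics/vise2c.png',cv2.resize(im[0:280,180:500],None,fx=2,fy=2,interpolation=2))
E
```

```text
False [ 444.73554423 -290.69347849   76.67064836]
w 13.079335490815895 [-3.92634075  1.97536531  5.18081526]
False [ 404.63980858 -273.72285721   76.68059711] [ 3.18934891 -0.45248295  5.47703208] 13.10657760813692
[([533.3, -331.1], [59.2, 39.2], np.float64(-0.399))] 15.45
```

View pics/vise2c.png

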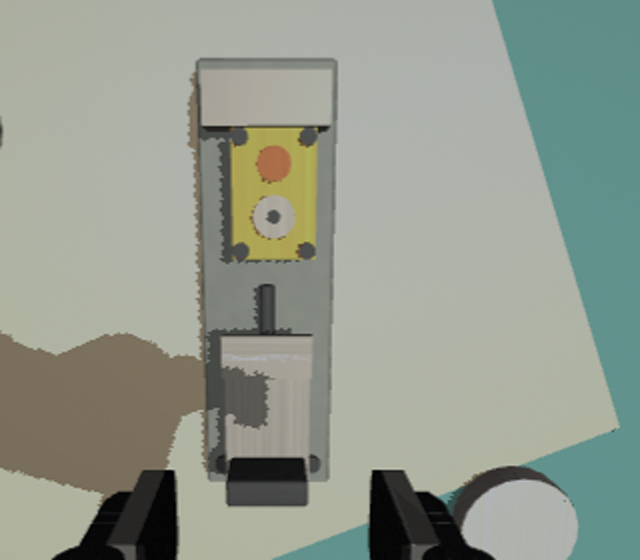

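Vise view: the jaw is about 40 mm back. The movement is fully clear at (275,194), and its measured 59×39 mm fits. Now I pick it and lay it in the tray.

```bash
cat >> h.py <<'E'
TC=np.array([461.,240.]); TY=.468
def tray(x,y):
    return TC+[x*np.cos(TY)-y*np.sin(TY), x*np.sin(TY)+y*np.cos(TY)]
def pick(c,ang,z):
    o=down(ang-np.pi/2); fingers.grip(64,60)
    robot.move_to([*c,130],o)
    if robot.move_linear([*c,z],vel=90,threshold=12): print('bump',sensors.read_tool_pos(),sensors.read_force())
    fingers.grip(0,60); w=sensors.read_gripper_width(); print('w',w)
    robot.move_linear([*c,z+62],vel=100); print('lifted',sensors.read_gripper_width(),sensors.read_finger_force())
def place(x,y,z,zc=100):
    p=tray(x,y); f=down(TY-np.pi/2)
    robot.move_linear([*p,zc],frame=f,vel=200)
    w=sensors.read_gripper_width(); print('above tray w',w,sensors.read_finger_force())
    if not 36<w<44: return False
    b=robot.move_linear([*p,z],vel=50,threshold=6); q=sensors.read_tool_pos(); print('down',b,q)
    fingers.grip(53); robot.dwell(.1); robot.move_linear([q[0],q[1],130],vel=100); return True
E
python3 - <<'E'
from h import *
pick(np.array([533.3,-331.1]),-.399,46); ok=place(36,37,39); print(ok,sensors.read_clock())
if ok:
    im,m=over(*tray(0,0),260,TY-np.pi/2,'t1'); print(gold(im,m,47,TC,120))
    im,m=over(577.5,-93.5,240,-np.pi/2); print(gold(im,m,34,(577,-94)),sensors.read_clock())
E
```

```text
w 39.17331569090983
lifted 38.95071599837077 61.814446449279785
above tray w 39.042564824117775 61.684452295303345
down True [476.09745026 289.12190424  40.11264363]
True 24.45
[([475.6, 288.0], [59.5, 42.0], np.float64(0.469))]
[([577.6, -93.5], [58.7, 38.5], np.float64(-0.321))] 26.8917
```

```bash
python3 - <<'E'
from h import *
pick(np.array([577.6,-93.5]),-.321,28); ok=place(-34,37,41); print(ok,sensors.read_clock())
if ok:
    im,m=over(*tray(0,0),260,TY-np.pi/2,'t2'); print(gold(im,m,47,TC,120))
    im,m=over(475.7,-57.6,240,-np.pi/2); g=gold(im,m,34,(475.7,-57.6),90); print(g,sensors.read_clock())
    if len(g)==1 and 56<g[0][1][0]<62:
        pick(np.array(g[0][0]),g[0][2],28); ok=place(0,-37,41); print(ok)
        im,m=over(*tray(0,0),260,TY-np.pi/2,'t3'); np.savez('t3.npz',**m); print(gold(im,m,47,TC,120),sensors.read_clock())
E
```

```text
w 38.71340631432822
lifted 39.244045390122146 61.946940422058105
above tray w 38.970329886983436 61.846861839294434
down True [413.61480489 257.53145062  41.98629135]
True 34.7417
[([444.9, 272.5], [128.5, 41.9], np.float64(0.469))]
[([475.7, -57.6], [58.8, 38.8], np.float64(-0.594))] 36.9
w 38.863098554186315
lifted 38.9758188242396 61.767354011535645
above tray w 38.939064613382364 61.67667746543884
down True [477.34289281 206.86905474  41.86189346]
True
[([476.7, 208.1], [59.5, 41.6], np.float64(0.471)), ([445.1, 272.4], [128.5, 41.9], np.float64(0.471))] 45.1167
```

View pics/t3.png

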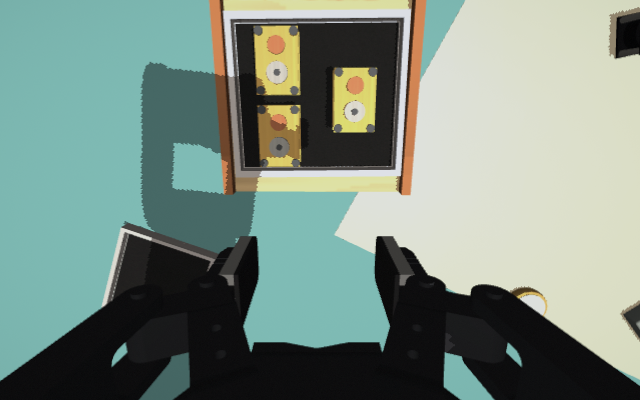

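All three lie flat in the tray, at (277,60), (279,135) and (355,100), and none overlap. Now I push it up.

```bash
python3 - <<'E'
from h import *
f=down(TY-np.pi/2); fingers.grip(50)
robot.move_to([*tray(-125,0),120],f)
print(robot.move_linear([*tray(-125,0),35],vel=80,threshold=10))
for x,v in ((-95,60),(-40,40),(20,40),(60,40),(95,20)):
    b=robot.move_linear([*tray(x,0),35],vel=v,threshold=15); print(x,b,np.array(sensors.read_tool_pos()).round(1),np.array(sensors.read_force()).round(1))
    if b: break
p=np.array(sensors.read_tool_pos()); print('tray-x',(p[:2]-TC)@[np.cos(TY),np.sin(TY)],sensors.read_clock())
E
```

```text
False
-95 False [376.1 197.1  34.8] [-0.6 -0.8 -1.1]
-40 False [425.3 221.9  35. ] [-1.1 -0.8 -1.1]
20 False [478.9 249.   35. ] [-2.  -1.2 -2.4]
60 False [514.9 267.2  35.3] [-1.5 -0.3 -0.4]
95 True [529.9 275.1  34.3] [-0.4  0.5 -0.1]
tray-x 77.33902319150322 53.2083
```

```bash
python3 - <<'E'
from h import *
robot.move_linear([*tray(30,0),35],vel=60); robot.move_linear([*tray(30,0),150],vel=120)
im,m=over(*tray(150,0),290,TY-np.pi/2,'t4'); np.savez('t4.npz',**m)
print(gold(im,m,57,tray(160,0),120),proj(m,[[*tray(230,0),40]]))
cv2.imwrite('pics/t4c.png',cv2.resize(im[0:260,160:480],None,fx=2.3,fy=2.3,interpolation=2))
E
```

```text
[([624.5, 282.0], [58.6, 41.8], np.float64(0.468)), ([593.7, 347.4], [127.8, 42.4], np.float64(0.466))] [[316.60367242  15.30029778]]
```

View pics/t4c.png

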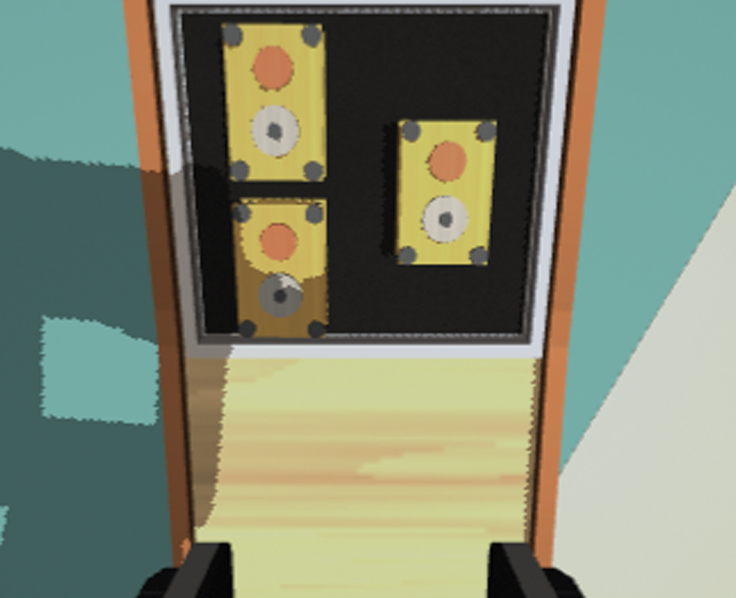

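The tray is up the slope and square. The nose is just out of view, so I look further forward.

```bash
python3 - <<'E'
from h import *
im,m=over(*tray(215,0),230,TY-np.pi/2,'t5'); np.savez('t5.npz',**m)
cv2.imwrite('pics/t5c.png',cv2.resize(im[0:240,150:490],None,fx=2.3,fy=2.3,interpolation=2))
E
```

```text
(no output)
```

View pics/t5c.png

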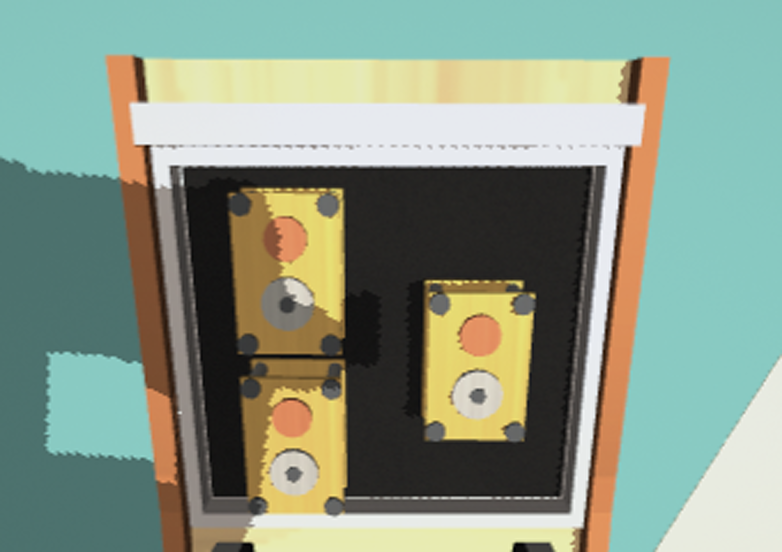

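The tray's nose meets the stop's face with no visible gap (row 146), and all three movements lie flat inside. Now I shut the vise.

```bash
python3 - <<'E'
from h import *
u=np.array([np.cos(.397),-np.sin(.397)]); o=down(-.397); p=np.array([404.6,-273.7])
fingers.grip(44,30)
robot.move_to([*p,180],o)
print(robot.move_linear([*p,76],vel=80,threshold=10))
fingers.grip(0,40); print('w',sensors.read_gripper_width())
b=robot.move_linear([*(p+47*u),76],vel=25,threshold=20); q=np.array(sensors.read_tool_pos()); print(b,q,(q[:2]-p)@u,sensors.read_force())
fingers.grip(44,30); robot.dwell(.2)
q=sensors.read_tool_pos(); robot.move_linear([q[0],q[1],160])
im,m=over(520,-325,280,-np.pi/2-.4,'vise3')
im2,m2=over(*tray(215,0),230,TY-np.pi/2,'t6'); print(gold(im2,m2,60,tray(160,0),120),sensors.read_clock())
cv2.imwrite('pics/fin.png',np.hstack([im[0:280,180:500],im2[0:280,150:490]]))
E
```

```text
False
w 13.22855580127941
True [ 443.93725477 -290.36739391   76.54385733] 42.72230852041508 [-2.21381144  0.54720086  4.37437211]
[([627.6, 284.4], [61.0, 41.4], np.float64(0.456)), ([596.8, 348.3], [124.0, 42.1], np.float64(0.467))] 68.15
```

View pics/fin.png

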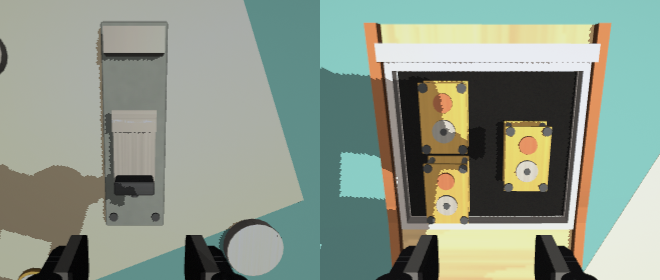

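The jaw tab is back at its shut position (133,187), where it was at the start. The tray is against the stop with all three movements in it. I hand it in.

```bash
python3 -c "
from h import *
print(sign_off(),sensors.read_clock())"
```

```text
the job is handed in; nothing more can be done
the job is handed in; nothing more can be done
```

The job is handed in, with no verdict shown: the last pictures show all three movements (one from the vise, two from the mat) flat in the tray, the tray against the top stop, and the vise shut; the drum and watch were left alone.

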